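Put the top board on the flower press and press the pack down

ROBOT

A 6-joint arm with a two-finger parallel gripper is mounted at the origin on the work surface. World frame = base frame: x ahead of the robot, y to its left, z up, the work surface at z = 0. Lengths are in m, angles in rad, forces in N, time in s.
With the tool pointing down it reaches from about 0.35 to 0.975 m from the base axis. Payload 7.1 kg.
Tool frame: the origin (TCP) lies at the very end of the fingers, on their centre line; the grasp point (between the pads) lies 19 mm behind it; z points along the fingers, y is the direction in which the jaws open and shut (so a half turn about z gives the same grasp; the last joint's range is limited). The gripper opens to 88 mm and grips with 3 to 60 N. Pads are 20 mm wide; open, the fingers measure 115 mm over their backs; the gripper's body (75 mm by 178 mm) begins 61 mm behind the grasp point.
Start: joints at [1.111, 0.423, 1.63, -0, 1.089, -0.019], TCP at [0.267, 0.565, 0.223] pointing down, gripper open.
Joint ranges: [-3, 3], [-0.9, 2.11], [0.09, 2.58], [-1.31, 4.45], [0.11, 2.69], [-2.54, 2.54]. Speed limits (rad/s): [2.39, 2.39, 3.01, 3.14, 3.14, 3.14].

INTERFACE

Orientations are given as a rotation vector (axis times angle).
In Python, from workcell import arm, effector, kin, eyes, models gives the robot as it stands. Calls block until the motion is done:
- arm.reach(position, orientation): joint-space move of the TCP to a pose.
- arm.move_linear(position, orientation=None, max_speed=0.15, contact_N=None): straight line of the TCP; orientation=None keeps the orientation; max_speed is the mean speed in m/s. With contact_N (N) it stops when the force on the tool has changed by that much, and returns True; else False.
- arm.movej(angles): joint-space move.
- effector.command_gripper(opening, grip_force=None): finger opening in m; grip_force is the grip in N (None keeps the last); returns when the fingers have stopped.
- arm.sleep(seconds).
- kin.ik(position, orientation): joint angles nearest the present ones, or None.
- eyes.camera(name): name is "scene" or "top" or "wrist"; returns the picture (420x560x3 uint8, red, green, blue); there is no depth.
- eyes.calibration(name): a dict with "fx", "fy", "cx", "cy" (pixels), "R" (3x3) and "t" (3): a world point X has camera coordinates R X + t. Camera axes: x right, y down, z forward; pixel columns grow to the right and rows downward; lengths in m; the calibration is good to about 2 mm. A picture is of the moment at which its call begins: read the wrist's pose just before it. calibration takes no time and is no camera call; for the wrist camera it gives the pose at the moment of the call.
A pose or a line that the arm cannot do raises arm.IKError and nothing moves.
- arm.sign_off(): hands the job in, once; it reports no verdict.
Trained networks look in the newest picture that a camera, given by its name, has taken for a name from the list of things; names that differ only in an ending like _2 or _b are one class to them, and where a whole thing is asked for, a point or a joint stands for the part that bears it (a point fixed in the world has none). Each returns a list of dicts, best first, with "confidence" (0 to 1); they miss things now and then, are a little off and sometimes report something else, mostly with a low value. They report only what shows in the picture. A call takes as long as a camera call.
- models.look_for(camera, name): "bbox" ([left, top, width, height] in pixels, round what is visible of it).
Readings, each from a call of its own:
- arm.read_t(): time.
- arm.read_q(): joint angles.
- arm.read_joint_velocities(): joint speeds.
- arm.read_tau(): joint torques, N m.
- arm.read_tcp_pos(): TCP position.
- arm.read_tcp_rot(): TCP orientation.
- arm.read_ft_force(): force on the tool from outside, world axes, zero at the start.
- arm.read_ft_torque(): the same for the moment, N m.
- arm.read_opening(): finger opening in m.
Only numpy, scipy, OpenCV 4.12 (cv2) and the standard library are available. Lean on these libraries where they do the work, as an engineer would, in place of code of your own. Each camera call takes 0.05 s, during which the arm holds its last target.

TASK

The flower press has just been packed: take its drilled oak top board by the batten, lower it square over the two upright rods without letting it jam, and then press it slowly down on the pack until the pack gives no more. Feel your way and never bear on the press with more than about 25 N. Then let go, leaving the board lying level on the pressed pack and the other things on the table where they are.

Things in the scene. Friction and masses are not known exactly. Their poses are not given: they have to be found in the camera images.
- press: The flower press, fixed to the table: an oak base board 140 x 240 mm, upper face 30 mm above the table, two upright 12 mm steel rods 160 mm apart, the pack between them. Origin at the centre of its underside; z up, y along the line through the rods (rods at y = +80 and -80 mm). The pack's top (110 mm along x, 116 mm along y) lies 30 to 46 mm above the base board: different every time, not measured.
- rod_a_tip (a point): Top of the rod at +y of the press, on its axis, 180 mm above the table. Each rod is 12 mm thick, 150 mm tall above the base board, finely threaded in its upper part but sliding smoothly, and tapers over its last 10 mm to a blunt nose 6 mm across.
- rod_b_tip (a point): Top of the rod at -y of the press, on its axis, 180 mm above the table.
- pack_top (a joint): How far the pack of blotters and corrugated card is pressed down, in m: 0 as packed, 0.010 when solid. It gives slowly, like damp blotters: about 9 N keeps it moving, plus about 1.5 N for each mm/s (4 mm/s takes 15 N, 10 mm/s 24 N, 15 mm/s over 30 N). It stays down when let go, and at 10 mm it stops dead.
- board_grip (a point): Centre of the batten (handle) on the oak top board, which lies flat on the table, batten up: 112 mm (x) by 206 mm (y) by 18 mm, 0.30 to 0.50 kg. The batten is 22 mm thick (x), 100 mm long (y), 42 mm high, along the middle of the board's upper face; this point is 39 mm above the board's underside, 21 mm above its upper face, 21 mm below the batten's top. z up.
- hole_a (a point): Centre of the board's underside end of one of its two 14 mm through holes, 80 mm along +y from the board's middle. Either hole may go on either rod.
- hole_b (a point): The same for the other hole, 80 mm along -y from the board's middle.
- tin: Blue enamel tin with a knobbed lid, 96 mm across, 122 mm tall; origin at the centre of its foot. Leave it alone.
- jar: Glass jar with a brass screw lid, 80 mm across, 121 mm tall; origin at the centre of its foot. Leave it alone.
- block1: L-shaped wooden corner block, 60 mm each way, 25 mm high; origin at its middle, underneath. Leave it alone.
- block2: A corner block like the first. Leave it alone.
- block3: A corner block like the first. Leave it alone.
- magnifier: Magnifying glass lying flat: brass rim 82 mm across with the origin under its centre, horn handle reaching 150 mm out along -x. Leave it alone.
- nut1: Brass wing nut of the press, 45 mm over the wings, 23 mm high; origin underneath. It goes on later: leave it alone.
- nut2: The other wing nut. Leave it alone.

How it is judged:
On the way, in this order (a step that is already met when the one before it is completed fails the run):
1. the board is on both rods, level, its underside at least 25 mm below their tops (horizontal distance between board_grip and press below 0.005 m and angle between the y axis of board_grip and the y axis of press, either way round below 0.05 rad and z of board_grip in the frame of press below 0.194 m and angle between board_grip's own z axis and vertical below 0.1 rad), for 0.2 s.
2. with the board on the rods, the pack is pressed down by at least 8.5 of its 10 mm (horizontal distance between board_grip and press below 0.005 m and angle between the y axis of board_grip and the y axis of press, either way round below 0.05 rad and value of joint pack_top above 0.0085 m), for 0.2 s.
At the end, for the whole second after the job is handed in: The board lies still on the pack, on both rods: its centre within 5 mm of the middle of the press, in line with the rods within 0.05 rad, level within 0.035 rad, its weight borne by the press, and the pack pressed down by at least 8.5 of its 10 mm (all of step 2 and angle between board_grip's own z axis and vertical below 0.035 rad and z of board_grip in the frame of press below 0.125 m and contact force between board and press above 1.5 N and linear speed of board below 0.01 m/s); the robot touches nothing.
It fails at once if the board bears on the press (rods, pack or base) with more than 30 N (contact force between board and press above 30 N).
It fails at once if the board is tipped by more than 0.25 rad (angle between board_grip's own z axis and vertical above 0.25 rad).
It fails at once if one of the other things is moved by more than 30 mm (distance of any of tin, jar, block1, block2, block3, magnifier, nut1, nut2 from where it was at the start of the episode above 0.03 m).
It also fails if it takes over 72 s, if anything falls off the work surface, if the arm or the gripper's body presses on something with over 40 N, if the wrist force passes 120 N, or if a joint passes its speed limit or range.

## Working session

There is one attempt and no reset: what is moved stays moved. The work goes in short steps, each a Python script; the robot and the scene stay as the last script left them, time stands still between calls to the robot, and variables do not carry over. Pictures are saved under pics/ and viewed, and the job is handed in when it is done.

```bash
mkdir -p pics; ls; python3 - <<'E'
from workcell import arm, effector, kin, eyes, models
import cv2
print(arm.read_t(), arm.read_tcp_pos(), arm.read_tcp_rot(), arm.read_opening())
for n in ["scene","top"]:
    im=eyes.camera(n); cv2.imwrite(f"pics/{n}0.png",im[:,:,::-1])
    c=eyes.calibration(n); print(n,c)
    for o in ["press","board_grip","hole_a","rod_a_tip","tin","jar","block1","magnifier","nut1"]:
        try: print(o,[(d["confidence"],[round(float(v)) for v in d["bbox"]]) for d in models.look_for(n,o)[:3]])
        except Exception as e: print(o,e)
print(arm.read_t())
E
```

```text
pics
0.0 [0.26639068 0.56478597 0.22191969] [-6.86686929e-01 -3.06528401e+00  2.25215148e-03] 0.08782001966677622
scene {'fx': 525.5273585587516, 'fy': 525.5273585587516, 'cx': 289.7676312683191, 'cy': 213.1705598247932, 'R': array([[ 0.88381422,  0.46774076,  0.0095395 ],
       [ 0.34451778, -0.63691387, -0.68967255],
       [-0.31651212,  0.61282893, -0.72405855]]), 't': array([-0.49532595, -0.1017463 ,  1.59145135])}
press [(0.56, [204, 230, 116, 105]), (0.56, [115, 315, 28, 32])]
board_grip [(0.81, [271, 163, 61, 60]), (0.66, [114, 318, 29, 31])]
hole_a [(0.69, [267, 165, 68, 57])]
rod_a_tip [(0.9, [208, 232, 112, 102])]
tin [(0.74, [188, 340, 52, 68])]
jar [(0.67, [312, 323, 28, 31]), (0.63, [356, 126, 31, 47]), (0.48, [222, 218, 20, 8])]
block1 [(0.84, [309, 325, 30, 29]), (0.84, [368, 189, 29, 24]), (0.66, [112, 316, 33, 34])]
magnifier [(0.71, [310, 257, 72, 27]), (0.52, [189, 339, 50, 66])]
nut1 [(0.49, [308, 143, 14, 9])]
top {'fx': 440.1427507364765, 'fy': 440.1427507364765, 'cx': 276.6208870157278, 'cy': 207.6901042727971, 'R': array([[ 0.01516668, -0.99985738, -0.00742942],
       [-0.98561947, -0.01369924, -0.16842384],
       [ 0.16829804,  0.00987701, -0.98568667]]), 't': array([-0.00570409,  0.55961945,  1.17410275])}
press [(0.68, [286, 166, 94, 78]), (0.39, [174, 208, 74, 44])]
board_grip [(0.92, [173, 208, 76, 42])]
hole_a [(0.75, [174, 207, 75, 44])]
rod_a_tip [(0.79, [287, 166, 96, 80])]
tin []
jar [(0.57, [311, 178, 55, 49]), (0.56, [108, 164, 37, 36])]
block1 [(0.77, [170, 141, 22, 29]), (0.6, [338, 130, 29, 21]), (0.54, [413, 270, 22, 30])]
magnifier [(0.86, [259, 124, 37, 58])]
nut1 [(0.56, [276, 271, 1, 4]), (0.54, [134, 241, 8, 17]), (0.23, [287, 164, 96, 81])]
1.0
```

View pics/scene0.png

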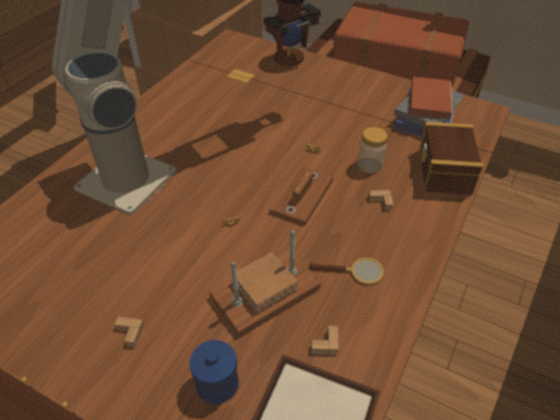

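View pics/top0.png

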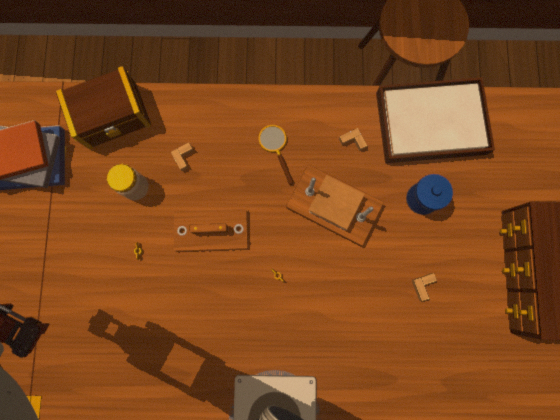

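The scene view shows the board near (302,197) with holes at both ends, and the press near (265,280) with rods at (236,285) and (293,253). In the top view the board is at (211,230) and the press at (337,207). I'll enlarge both.

```bash
python3 - <<'E'
import cv2,numpy as np
t=cv2.imread("pics/top0.png"); s=cv2.imread("pics/scene0.png")
a=cv2.resize(t[195:265,165:255],None,fx=8,fy=8,interpolation=cv2.INTER_CUBIC)
b=cv2.resize(t[160:250,280:390],None,fx=7,fy=6.5,interpolation=cv2.INTER_CUBIC)
cv2.imwrite("pics/c1.png",a);cv2.imwrite("pics/c2.png",cv2.resize(t[160:250,280:390],None,fx=6.5,fy=6.5,interpolation=cv2.INTER_CUBIC))
E
```

```text
(no output)
```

View pics/c1.png

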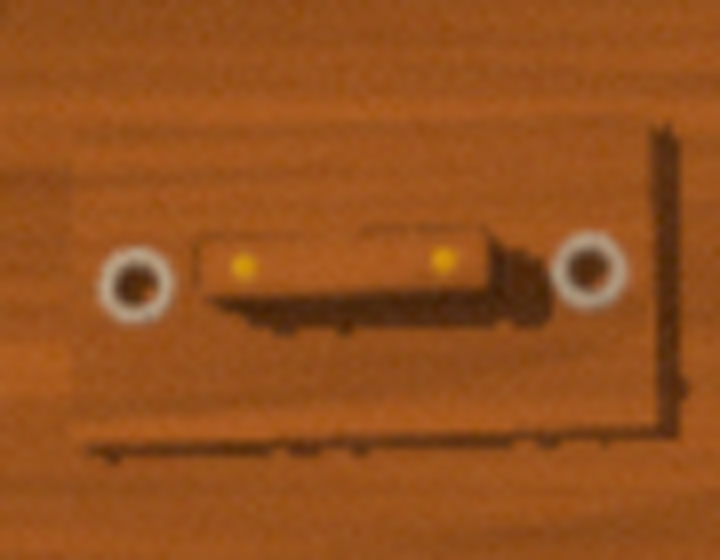

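View pics/c2.png

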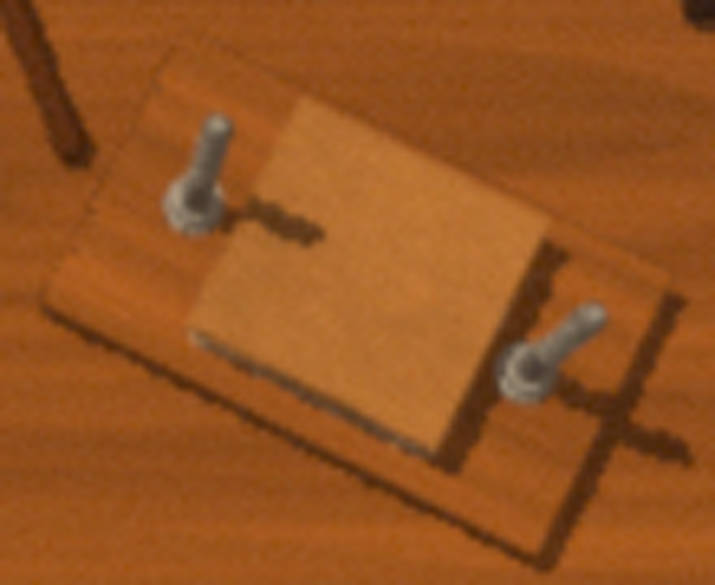

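Crop c1 shows washered holes at top-view pixels (181.6,230.3) and (238.3,228.3). Crop c2 shows rod tips at (313.3,178.4) and (371.4,207.6), with base washers at (309.6,191.1) and (360.7,216.8).

```bash
cat > h.py <<'E'
import numpy as np, cv2
from workcell import arm, effector, kin, eyes, models
from scipy.spatial.transform import Rotation as Ro
def back(c,u,v,z):
    R=np.array(c["R"]);t=np.array(c["t"]); d=R.T@np.array([(u-c["cx"])/c["fx"],(v-c["cy"])/c["fy"],1]); o=-R.T@t
    return o+d*(z-o[2])/d[2]
def proj(c,X):
    p=np.array(c["R"])@np.array(X)+np.array(c["t"]); return np.array([p[0]/p[2]*c["fx"]+c["cx"],p[1]/p[2]*c["fy"]+c["cy"]])
def down(yaw):  # tool z down, tool y (jaw) at world angle yaw
    y=np.array([np.cos(yaw),np.sin(yaw),0]); z=np.array([0,0,-1.]); x=np.cross(y,z)
    return Ro.from_matrix(np.c_[x,y,z]).as_rotvec()
def ang(d): return np.degrees(np.arctan2(d[1],d[0]))
E
python3 - <<'E'
from h import *
c=eyes.calibration("top"); s=eyes.calibration("scene")
ha=back(c,181.6,230.3,.018);hb=back(c,238.3,228.3,.018)
ra=back(c,313.3,178.4,.178);rb=back(c,371.4,207.6,.178)
wa=back(c,309.6,191.1,.031);wb=back(c,360.7,216.8,.031)
for n,p,q in [("holes",ha,hb),("tips",ra,rb),("wash",wa,wb)]:
    print(n,p.round(4),q.round(4),"mid",((p+q)/2).round(4),"d",np.linalg.norm(p-q).round(4),"ang",ang(p-q).round(2))
    print(" scene px",proj(s,p).round(1),proj(s,q).round(1))
print(Ro.from_rotvec(arm.read_tcp_rot()).as_matrix().round(3)); w=eyes.calibration("wrist");print({k:np.round(v,3) for k,v in w.items()}, -w["R"].T@w["t"])
E
```

```text
holes [0.4962 0.27   0.018 ] [0.5042 0.11   0.018 ] mid [0.5002 0.19   0.018 ] d 0.1602 ang 92.85
 scene px [312.8 175. ] [290.4 209.5]
tips [ 0.6129 -0.0895  0.178 ] [ 0.5408 -0.233   0.178 ] mid [ 0.5769 -0.1612  0.178 ] d 0.1606 ang 63.32
 scene px [292.5 232.1] [232.7 263.6]
wash [ 0.6114 -0.09    0.031 ] [ 0.5399 -0.2331  0.031 ] mid [ 0.5756 -0.1616  0.031 ] d 0.16 ang 63.45
 scene px [291.  270.8] [236.6 301.7]
[[-0.904  0.427 -0.   ]
 [ 0.427  0.904 -0.   ]
 [ 0.    -0.    -1.   ]]
{'fx': np.float64(327.007), 'fy': np.float64(327.007), 'cx': np.float64(281.761), 'cy': np.float64(209.23), 'R': array([[ 0.426,  0.905, -0.001],
       [ 0.867, -0.408,  0.285],
       [ 0.258, -0.122, -0.958]]), 't': array([-0.626, -0.035,  0.392])} [0.19569132 0.59957996 0.38496525]
```

```bash
python3 - <<'E'
import cv2
s=cv2.imread("pics/scene0.png")
cv2.imwrite("pics/c3.png",cv2.resize(s[140:340,200:340],None,fx=4,fy=3,interpolation=cv2.INTER_CUBIC))
E
```

```text
(no output)
```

View pics/c3.png

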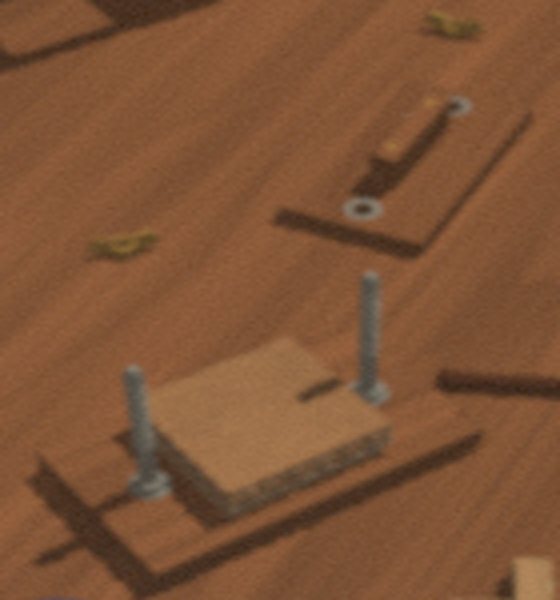

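Two views agree to about 1 px, and the 160 mm spacings check out. Next is the pre-grasp pose and a wrist look at the board.

```bash
python3 - <<'E'
from h import *
yaw=np.radians(2.85)
arm.reach([0.5002,0.190,0.17],down(yaw))
w=eyes.calibration("wrist"); im=eyes.camera("wrist"); cv2.imwrite("pics/w1.png",im[:,:,::-1])
np.savez("w1.npz",**w)
print(arm.read_t(),arm.read_tcp_pos(),arm.read_q().round(3) if hasattr(arm.read_q(),'round') else arm.read_q(),arm.read_ft_force())
for p in [(.4962,.27,.018),(.5042,.11,.018)]: print(proj(w,p).round(1))
E
```

```text
2.6833 [0.50011798 0.19096383 0.17011569] [0.342 0.363 1.869 0.    0.909 0.291] [-0.31202892 -0.09761981  0.57925049]
[281.9 111.7]
[281.6 269.2]
```

View pics/w1.png

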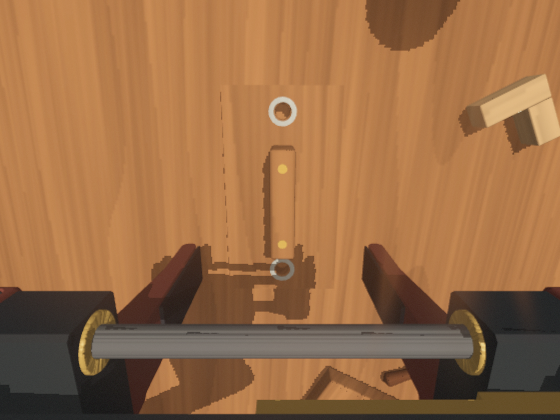

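The wrist view shows the hole washers at (283,111.5) and (282,269), matching predictions (282,112) and (282,269), so I'll grasp here.

```bash
python3 - <<'E'
from h import *
yaw=np.radians(2.85)
arm.move_linear([0.5002,0.190,0.0215],down(yaw),max_speed=0.12,contact_N=6)
print(arm.read_t(),arm.read_tcp_pos(),arm.read_ft_force())
effector.command_gripper(0.0,60)
print(arm.read_t(),arm.read_opening(),arm.read_tcp_pos(),arm.read_ft_force())
p=arm.read_tcp_pos()
arm.move_linear([p[0],p[1],0.06],max_speed=0.08)
arm.sleep(0.2)
print(arm.read_t(),arm.read_opening(),arm.read_tcp_pos(),arm.read_ft_force(),arm.read_ft_torque())
w=eyes.calibration("wrist"); im=eyes.camera("wrist"); cv2.imwrite("pics/w2.png",im[:,:,::-1]); np.savez("w2.npz",**w,tcp=arm.read_tcp_pos(),rot=arm.read_tcp_rot())
E
```

```text
4.075 [0.50071135 0.19018647 0.02211309] [-0.19223016 -0.4391494  -1.25884645]
5.1 0.021652120106821247 [0.50027664 0.19002835 0.02148962] [ 0.33640874 -0.94190802 -0.1010171 ]
5.9333 0.02161608520845877 [0.49986303 0.18990557 0.0595382 ] [ 0.45824135  0.53276901 -3.59164026] [-0.05671032  0.0492967   0.00076803]
```

View pics/w2.png

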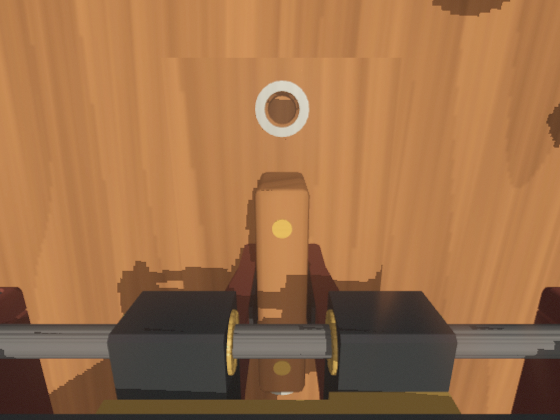

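Board is held (opening 21.6 mm, about 3.6 N weight), with the visible hole washer at (282,109). I'll measure the hole in the tool frame, then carry the board above the press.

```bash
cat >> h.py <<'E'
def washer(img,x0,y0,r,zoom=1):
    """centre of bright grey blob (washer) near x0,y0"""
    hsv=cv2.cvtColor(img,cv2.COLOR_BGR2HSV)
    m=((hsv[:,:,1]<75)&(hsv[:,:,2]>120)).astype(np.uint8)
    k=np.zeros_like(m); cv2.circle(k,(int(x0),int(y0)),int(r),1,-1); m*=k
    cs,_=cv2.findContours(m,cv2.RETR_EXTERNAL,cv2.CHAIN_APPROX_NONE)
    c=max(cs,key=len); return cv2.fitEllipse(cv2.convexHull(c))
E
python3 - <<'E'
from h import *
w=np.load("w2.npz"); im=cv2.imread("pics/w2.png")
e=washer(im,282,109,40); print(e)
z=w["tcp"][2]-0.0035
h=back(w,*e[0],z); R=Ro.from_rotvec(w["rot"]).as_matrix()
print("hole in tool",(R.T@(h-w["tcp"])).round(4))
w1=np.load("w1.npz"); im=cv2.imread("pics/w1.png")
e1=washer(im,283,111,22);e2=washer(im,282,269,16); print(e1,e2)
print(back(w1,*e1[0],.018).round(4),back(w1,*e2[0],.018).round(4))
# place
yaw=np.radians(63.4-90); mid=np.array([.5766,-.1613])
arm.move_linear([0.4999,0.19,0.235],down(np.radians(2.85)),max_speed=0.2)
# approach above the press
arm.move_linear([mid[0],mid[1],0.235],down(yaw),max_speed=0.15)
arm.sleep(0.3)
print(arm.read_t(),arm.read_tcp_pos(),ang(Ro.from_rotvec(arm.read_tcp_rot()).as_matrix()[:,1]),arm.read_ft_force(),arm.read_ft_torque())
w=eyes.calibration("wrist"); tp=arm.read_tcp_pos();im=eyes.camera("wrist"); cv2.imwrite("pics/w3.png",im[:,:,::-1]); np.savez("w3.npz",**w,tcp=tp,rot=arm.read_tcp_rot())
for n in ("top","scene"): cv2.imwrite(f"pics/{n}3.png",eyes.camera(n)[:,:,::-1])
print(proj(w,[.6129,-.0895,.18]))
E
```

```text
((281.6487121582031, 108.36839294433594), (53.81913375854492, 56.39915466308594), 179.96737670898438)
hole in tool [ 0.0808 -0.0001  0.0035]
((282.1851501464844, 111.09893798828125), (28.079612731933594, 29.471141815185547), 172.88914489746094) ((281.5694274902344, 268.8680419921875), (21.68061637878418, 24.12398910522461), 89.03324127197266)
[0.4965 0.2706 0.018 ] [0.5041 0.1103 0.018 ]
9.8583 [ 0.57660545 -0.16115662  0.23505725] -26.58561060754603 [ 0.27902198 -0.37231813 -5.19897142] [-0.07144361  0.061041    0.0103739 ]
[282.96702239 109.81786928]
```

View pics/w3.png

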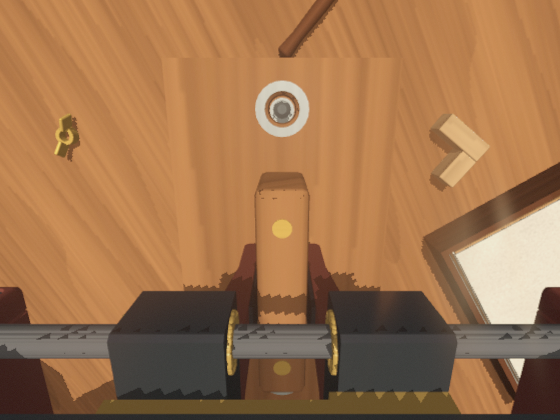

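View pics/top3.png

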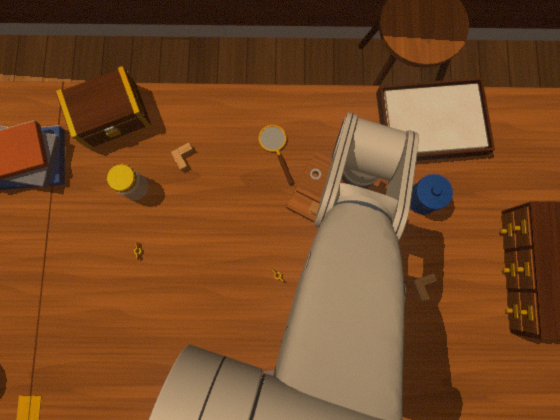

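View pics/scene3.png

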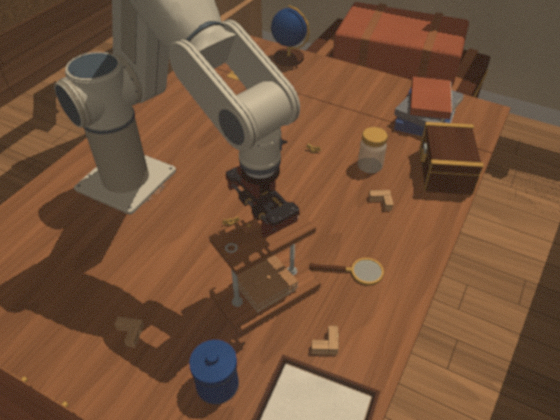

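The wrist view shows rod a's nose through the hole washer at about (282,109). The scene view shows the board above the rods with its near hole at (232,248). I'll enlarge both.

```bash
python3 - <<'E'
from h import *
im=cv2.imread("pics/w3.png"); s=cv2.imread("pics/scene3.png")
e=washer(im,282,109,40);print(e)
a=cv2.resize(im[75:145,245:320],None,fx=8,fy=8,interpolation=cv2.INTER_CUBIC)
b=cv2.resize(s[220:320,200:330],None,fx=5,fy=5,interpolation=cv2.INTER_CUBIC)
cv2.imwrite("pics/c4.png",a);cv2.imwrite("pics/c5.png",b)
E
```

```text
((281.7272033691406, 108.3170394897461), (53.807762145996094, 56.26948547363281), 177.1739959716797)
```

View pics/c4.png

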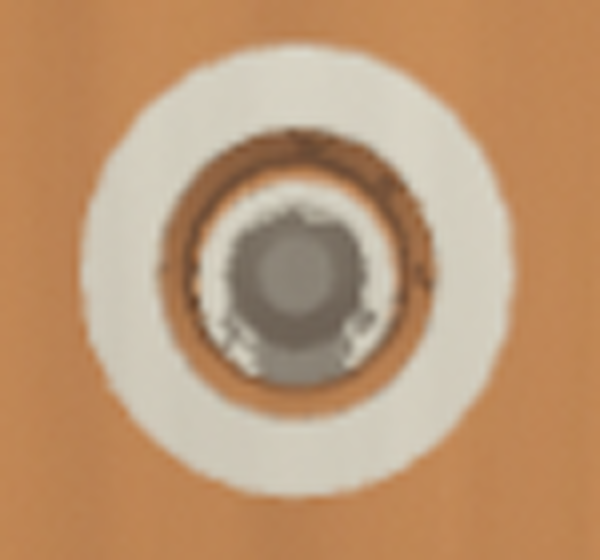

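View pics/c5.png

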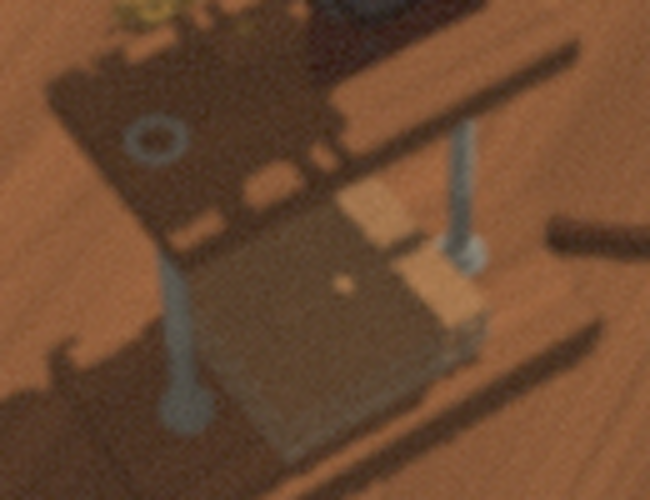

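```bash
python3 - <<'E'
from h import *
w=np.load("w3.npz"); tp=w["tcp"]; R=Ro.from_rotvec(w["rot"]).as_matrix()
tip=back(w,281.3,108.1,.18); h=back(w,281.7,108.3,tp[2]-.0035)
print("tip",tip.round(4),"hole",h.round(4),"in tool xy: tip",(R.T@(tip-tp)).round(4),"hole",(R.T@(h-tp)).round(4))
s=eyes.calibration("scene")
u,v=(155.5/5-.5+200, 138.5/5-.5+220); hb=back(s,u,v,tp[2]-.0035); print("hole b by scene",hb.round(4), "tool",(R.T@(hb-tp)).round(4))
t=cv2.imread("pics/top3.png"); cv2.imwrite("pics/c6.png",cv2.resize(t[160:190,300:330],None,fx=12,fy=12,interpolation=cv2.INTER_CUBIC))
E
```

```text
tip [ 0.6124 -0.0881  0.18  ] hole [ 0.6125 -0.0887  0.2316] in tool xy: tip [ 0.0814 -0.0007  0.0551] hole [ 0.0808 -0.0004  0.0035]
hole b by scene [ 0.5391 -0.2318  0.2316] tool [-0.08   -0.0019  0.0035]
```

View pics/c6.png

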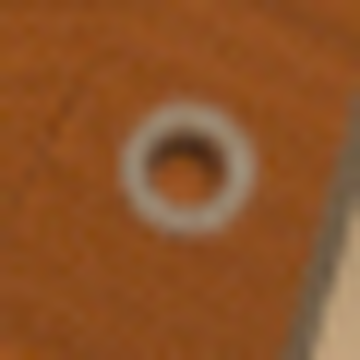

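```bash
python3 - <<'E'
from h import *
c=eyes.calibration("top");s=eyes.calibration("scene")
ha=back(c,315.1,173.6,.2316); ta=back(c,313.3,178.4,.179); tb=back(c,371.4,207.6,.179)
hb=back(s,230.6,247.2,.2316); tbs=back(s,233.0,263.0,.179)
yaw=np.radians(-26.6); Rt=Ro.from_rotvec(down(yaw)).as_matrix()
print("top: ha-ta world",(ha-ta).round(4),"tool",(Rt.T@(ha-ta)).round(4))
print("scene: hb-tb tool",(Rt.T@(hb-tbs)).round(4), hb,tbs,tb)
E
```

```text
top: ha-ta world [-0.0009 -0.0004  0.0526] tool [-0.0007 -0.0006 -0.0526]
scene: hb-tb tool [-0.0007 -0.0016 -0.0526] [ 0.53912155 -0.23186759  0.2316    ] [ 0.5409048  -0.23196768  0.179     ] [ 0.54065811 -0.23280029  0.179     ]
```

All three cameras put both holes within about 1 mm of the rods, so I'll lower with feel.

```bash
cat >> h.py <<'E'
YAW=np.radians(-26.6)
def st(tag=""):
    p=np.array(arm.read_tcp_pos());f=np.array(arm.read_ft_force());m=np.array(arm.read_ft_torque())
    R=Ro.from_rotvec(arm.read_tcp_rot()).as_matrix()
    print(tag,"t%.2f"%arm.read_t(),"p",p.round(4),"yaw%.2f"%ang(R[:,1]),"F",f.round(2),"Ftool",(R.T@f).round(2),"Mtool",(R.T@m).round(3),"open%.4f"%arm.read_opening(),flush=True); return p,f,m
E
python3 - <<'E'
from h import *
x,y=.577,-.1608
arm.move_linear([x,y,.206],down(YAW),max_speed=.04); arm.sleep(.2); st("above")
r=arm.move_linear([x,y,.196],down(YAW),max_speed=.015,contact_N=5); st(f"nose {r}")
if not r:
    r=arm.move_linear([x,y,.186],down(YAW),max_speed=.015,contact_N=5); arm.sleep(.2);st(f"on {r}")
w=eyes.calibration("wrist"); im=eyes.camera("wrist"); cv2.imwrite("pics/w4.png",im[:,:,::-1]); cv2.imwrite("pics/scene4.png",eyes.camera("scene")[220:320,200:330,::-1].repeat(5,0).repeat(5,1))
E
```

```text
above t11.08 p [ 0.5772 -0.1608  0.2063] yaw-26.60 F [ 0.04 -0.59 -5.5 ] Ftool [-0.51  0.3   5.5 ] Mtool [ 0.075 -0.154 -0.055] open0.0218
nose False t11.90 p [ 0.5771 -0.1608  0.1961] yaw-26.60 F [ 0.03  0.62 -3.82] Ftool [ 0.57 -0.25  3.82] Mtool [ 0.051 -0.05   0.075] open0.0215
on False t12.92 p [ 0.577  -0.1608  0.1861] yaw-26.60 F [-0.64 -0.46 -4.44] Ftool [-0.7  -0.37  4.44] Mtool [ 0.048 -0.105  0.016] open0.0219
```

View pics/w4.png

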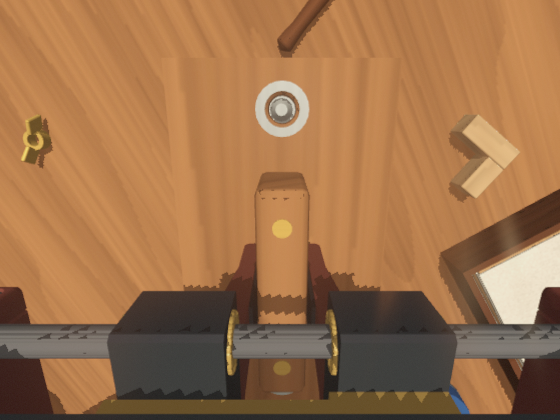

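View pics/scene4.png

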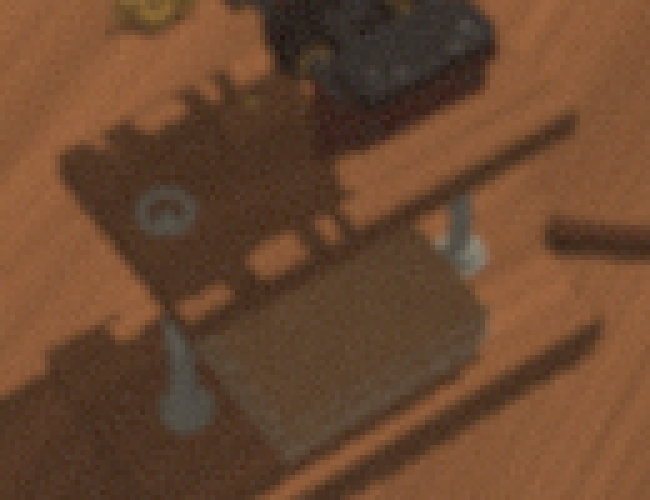

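Both noses are through the holes (rod a at (282,109) in the wrist view, rod b inside the washer in the scene crop), with no side load. I'll continue down in steps until the pack is felt.

```bash
python3 - <<'E'
from h import *
x,y=.577,-.1608
for z in (.165,.14,.12,.104):
    r=arm.move_linear([x,y,z],down(YAW),max_speed=.02,contact_N=5); arm.sleep(.15); st(f"{z} {r}")
    if r: break
E
```

```text
0.165 False t14.37 p [ 0.5771 -0.1608  0.1651] yaw-26.60 F [-0.61  0.98 -4.29] Ftool [ 0.61 -0.99  4.29] Mtool [ 0.024 -0.086  0.028] open0.0217
0.14 False t15.92 p [ 0.5771 -0.1608  0.1401] yaw-26.60 F [-0.14 -0.51 -4.74] Ftool [-0.51  0.1   4.74] Mtool [ 0.054 -0.074  0.008] open0.0219
0.12 False t17.22 p [ 0.5771 -0.1608  0.1201] yaw-26.60 F [ 0.29  0.89 -4.18] Ftool [ 0.93 -0.14  4.18] Mtool [ 0.031 -0.094 -0.013] open0.0219
0.104 False t18.32 p [ 0.5771 -0.1608  0.1042] yaw-26.60 F [ 0.33 -0.6  -4.16] Ftool [-0.39  0.56  4.16] Mtool [ 0.075 -0.074  0.027] open0.0218
```

```bash
python3 - <<'E'
from h import *
x,y=.577,-.1608
r=arm.move_linear([x,y,.078],down(YAW),max_speed=.004,contact_N=5); st(f"touch {r}"); arm.sleep(.2); st("settle")
E
```

```text
touch True t22.07 p [ 0.577  -0.1608  0.0881] yaw-26.60 F [ 0.85 -0.09  5.8 ] Ftool [ 0.3  0.8 -5.8] Mtool [-0.006 -0.144 -0.005] open0.0218
settle t22.27 p [ 0.577  -0.1608  0.0878] yaw-26.60 F [-0.68 -0.24  5.  ] Ftool [-0.52 -0.5  -5.  ] Mtool [-0.144 -0.063 -0.07 ] open0.0220
```

Pack touched at TCP z≈0.088, which puts the pack top at about 0.066 m, within the stated 60–76 mm. I'll press slowly until it stops.

```bash
python3 - <<'E'
from h import *
x,y=.577,-.1608
for z in (.0845,.081,.0785,.076,.0745):
    r=arm.move_linear([x,y,z],down(YAW),max_speed=.002,contact_N=9); p,f,m=st(f"{z} {r}")
    if r or f[2]>16: break
arm.sleep(.3); st("settle")
E
```

```text
0.0845 False t23.28 p [ 0.5771 -0.1608  0.085 ] yaw-26.60 F [-1.03  0.09  4.62] Ftool [-0.38 -0.96 -4.62] Mtool [ 0.364 -0.141  0.047] open0.0223
0.081 False t24.60 p [ 0.577  -0.1608  0.0813] yaw-26.60 F [-1.35  0.08  4.86] Ftool [-0.53 -1.24 -4.86] Mtool [ 0.302 -0.151  0.014] open0.0218
0.0785 False t25.58 p [ 0.577  -0.1608  0.0787] yaw-26.60 F [-1.81  0.54  5.44] Ftool [-0.33 -1.86 -5.44] Mtool [ 0.312 -0.114 -0.063] open0.0220
0.076 True t26.07 p [ 0.5771 -0.1608  0.0781] yaw-26.60 F [-0.32 -0.42  4.84] Ftool [-0.52 -0.1  -4.84] Mtool [ 0.139 -0.129 -0.036] open0.0219
settle t26.37 p [ 0.577  -0.1608  0.0781] yaw-26.60 F [0.42 0.27 4.3 ] Ftool [ 0.43  0.25 -4.3 ] Mtool [-0.052 -0.074  0.03 ] open0.0218
```

Travel was 9.8–10 mm. I'll check with one more gentle push that it gives no more.

```bash
python3 - <<'E'
from h import *
x,y=.577,-.1608
r=arm.move_linear([x,y,.076],down(YAW),max_speed=.0015,contact_N=10); st(f"check {r}"); arm.sleep(.2); st("settle")
E
```

```text
check True t26.74 p [ 0.577  -0.1608  0.0781] yaw-26.60 F [-0.26 -0.47  4.62] Ftool [-0.53 -0.02 -4.62] Mtool [ 0.102 -0.092 -0.003] open0.0218
settle t26.94 p [ 0.577  -0.1608  0.0781] yaw-26.60 F [-0.71  0.36  4.29] Ftool [-0.   -0.8  -4.29] Mtool [ 0.128 -0.097  0.049] open0.0220
```

It's solid: about 19 N with no further travel. Now I'll release and retreat straight up.

```bash
python3 - <<'E'
from h import *
p=arm.read_tcp_pos()
effector.command_gripper(0.07); st("open")
w=eyes.calibration("wrist")
arm.move_linear([.577,-.1608,.24],down(YAW),max_speed=.08); arm.sleep(.2); st("up")
w=eyes.calibration("wrist"); im=eyes.camera("wrist"); cv2.imwrite("pics/w5.png",im[:,:,::-1]); np.savez("w5.npz",**w)
arm.reach([.40,.25,.3],down(np.radians(20))); st("away")
for n in ("top","scene"): cv2.imwrite(f"pics/{n}5.png",eyes.camera(n)[:,:,::-1])
E
python3 - <<'E'
import cv2
t=cv2.imread("pics/top5.png"); cv2.imwrite("pics/c7.png",cv2.resize(t[155:255,275:395],None,fx=6,fy=6,interpolation=cv2.INTER_CUBIC))
E
```

```text
open t27.82 p [ 0.5772 -0.1608  0.0782] yaw-26.60 F [-0.21  0.79 -0.62] Ftool [ 0.61 -0.54  0.62] Mtool [ 0.047 -0.117 -0.036] open0.0699
up t30.20 p [ 0.5769 -0.1608  0.2398] yaw-26.60 F [ 0.37 -0.53 -0.59] Ftool [-0.3   0.57  0.59] Mtool [ 0.095 -0.051 -0.009] open0.0701
away t31.91 p [0.4005 0.2496 0.2999] yaw19.94 F [ 0.82 -0.71  0.21] Ftool [-0.94  0.53 -0.21] Mtool [ 0.026 -0.011  0.033] open0.0702
```

View pics/w5.png

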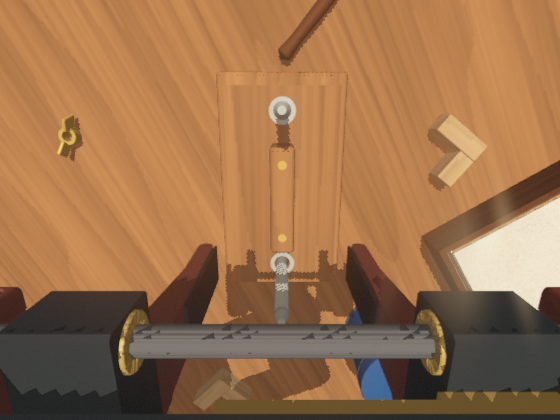

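View pics/scene5.png

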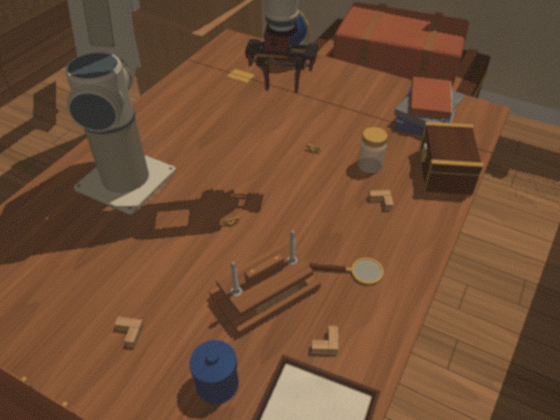

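View pics/c7.png

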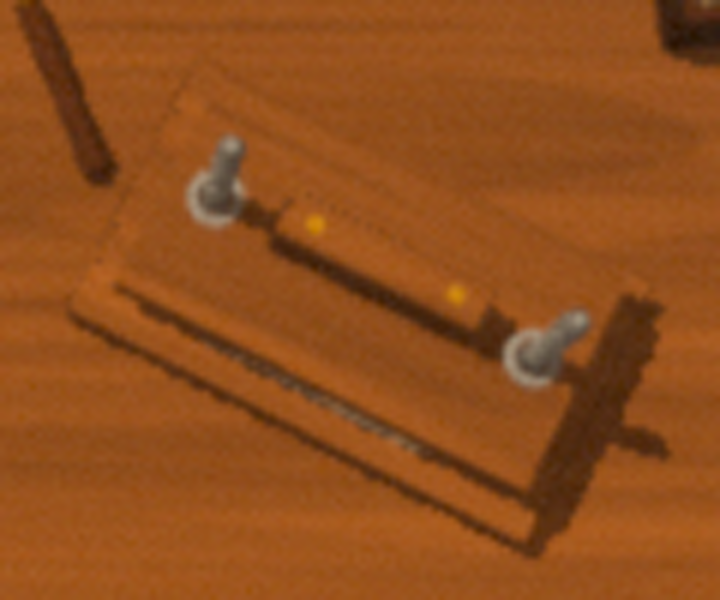

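The pictures show the board on both rods (washers at (282,110) and (282,263) in the wrist view), lying flat on the pack, the other things in place and the arm clear. One numeric check, then I'll hand in.

```bash
python3 - <<'E'
from h import *
c=eyes.calibration("top")
a=back(c,215/6-.5+275,197/6-.5+155,.0746);b=back(c,533/6-.5+275,357/6-.5+155,.0746)
print(a.round(4),b.round(4),((a+b)/2).round(4),np.linalg.norm(a-b).round(4),ang(a-b).round(2))
print(arm.read_t()); arm.sign_off()
E
```

```text
[ 0.6127 -0.0891  0.0746] [ 0.541  -0.2324  0.0746] [ 0.5768 -0.1608  0.0746] 0.1602 63.4
32.0083
the job is handed in; nothing more can be done
```

The board is on both rods, lying on the fully pressed pack. I let go, moved the arm clear and handed the job in at about 32 s; no verdict is reported.

- **Fitting:** I took the board by its batten and lined up the holes with the rods using three cameras, which agreed within about 1.6 mm. It went down with side forces of about 1 N or less and did not jam.
- **Pressing:** The pack was felt with the board's underside about 66 mm above the table. I then pressed at about 2 mm/s, with the bearing force never above about 20 N. It stopped dead after about 10 mm, and a second push of about 19 N in all moved it no further.
- **Last checks:**
  - The board's middle measured (0.5768, -0.1608), within 1 mm of the middle of the press.
  - Its direction was 63.4°, the same as the rods, and the washers measured 160.2 mm apart.
  - The force on the gripper was back to zero.
  - In the last pictures the other things are where they were.
- **Not measured directly:** I judged that the board is level from the pictures and the washer spacing. The press depth comes from how far the arm travelled.

No check failed or disagreed.

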